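# Find the lamp foot's loose bolt and hold its cap open

### The job

The examination lamp wobbles because one of the three bolts of its foot has worked loose. Tap gently on top of the bolts' flip caps to find the one that sinks under the finger (the brittle caps must never be pressed with more than 30 N), then take that cap by its tab, lift it well open, to more than 60 degrees, and finish holding it there for the technician who will tighten the bolt: it is sprung and snaps shut if let go. Leave the caps of the tight bolts shut and do not disturb the vial, the wrench and the tape roll beside them.

Things in the scene. Friction and masses are not known exactly. Their poses are not given: they have to be found in the camera images.
- lamp_foot: White half-moon foot of a gooseneck lamp, fixed, 220 (x) by 294 (y), 12 mm thick. Origin: under its middle, on the worktop; x points from the bolts to the lamp's column (38 mm thick, at x = 75, y = 0 mm, 92 mm tall; the neck rises to 0.35 m, leaning to +x +y), y left. Grey flip caps over its 3 bolts at (x, y) = (-12, 92), (-58, 0), (-12, -92) mm. Which bolt is loose differs; only pressing shows it.
- seat_left (a point): Centre of the flat top (33 mm across) of the shut cap at the left (+y) place, 46.5 mm above the worktop; axes as lamp_foot. The cap is a round cup 40 mm in diameter, hinged about an axis along y that passes 24.5 mm to +x and 22 mm below this point.
- seat_mid (a point): The same for the middle place, nearest the robot. All three caps are alike: a level thumb tab, 14 mm wide (y), 8 mm thick, sticks out of the cap's -x side from 18 to 50 mm before this point, its middle 7 mm below this point and 27.5 mm above the foot plate; pinch it across its width, or hook it from below, and lift it round the hinge.
- seat_right (a point): The same for the right (-y) place.
- loose_bolt (a joint): How far the loose bolt, with its collar and cap, is pressed down, in m: 0 at rest, 0.005 at its stop. Pressing takes about 1 N at first and 2.5 N at the stop; it springs back. The tight bolts do not give. The reading does not tell where the loose bolt is.
- loose_cap (a joint): Opening of the loose bolt's cap in rad: 0 shut, 1.57 upright, 1.75 at its stop. A light spring shuts it (about 0.5 N at the tab when shut, 1.1 N when open).
- tight_cap_1 (a joint): Opening of one tight bolt's cap in rad: 0 shut.
- tight_cap_2 (a joint): Opening of the other tight bolt's cap in rad: 0 shut.
- vial: Small glass vial with a crimped cap, 24 mm in diameter, 48 mm tall, standing on the foot plate beside the lamp's column. Origin: centre of its underside; z up.
- wrench: Steel open-ended wrench, 160 mm long, lying left of the foot. Origin: middle of its length, underside.
- tape_roll: Roll of tape, 104 mm across, 25 mm tall, lying left of the foot. Origin: centre of its underside.

How it is judged:
On the way, in this order (a step that is already met when the one before it is completed fails the run):
1. the loose bolt is found: its shut cap is tapped down by at least 3 mm (value of joint loose_bolt above 0.003 m and value of joint loose_cap below 0.15 rad), for 0.02 s.
2. the loose bolt's cap is lifted past 60 degrees (value of joint loose_cap above 1.05 rad), for 0.1 s.
At the end, for the whole second after the job is handed in: The loose bolt's cap is held by the fingers (more than 0.3 N), open by more than 1.05 rad (60 degrees), through the last second; the caps of both tight bolts are shut (under 0.1 rad) (value of joint loose_cap above 1.05 rad and contact force between loose_cap and the fingers above 0.3 N and value of joint each of tight_cap_1, tight_cap_2 below 0.1 rad); the arm keeps its last pose, push and grip.
It fails at once if a tight bolt's cap is lifted by more than 0.25 rad (value of joint any of tight_cap_1, tight_cap_2 above 0.25 rad).
It fails at once if a tight bolt's cap is touched with more than 30 N (contact force between any of tight_cap_1, tight_cap_2 and the arm above 30 N).
It fails at once if the loose bolt's cap is touched with more than 30 N while it is pressed down (loose_bolt over 2 mm) (value of joint loose_bolt above 0.002 m and contact force between loose_cap and the arm above 30 N).
It fails at once if the vial, the wrench or the tape roll is moved by more than 30 mm, or the vial tips over (distance of any of vial, wrench, tape_roll from where it was at the start of the episode above 0.03 m or angle between vial's own z axis and vertical above 0.5 rad).
It also fails if it takes over 48 s, if anything falls off the work surface, if the arm or the gripper's body presses on something with over 40 N, if the wrist force passes 120 N, or if a joint passes its speed limit or range.

### The arm

A 7-joint arm with a two-finger parallel gripper is mounted at the origin on a cart in front of the work surface, level with it; the furniture and walls round the work are solid. World frame = base frame: x ahead of the robot, y to its left, z up, the work surface at z = 0. Lengths are in m, angles in rad, forces in N, time in s.
With the tool pointing down it reaches from about 0.425 to 0.825 m from the base axis. Payload 3.6 kg.
Tool frame: the origin (TCP) lies midway between the tips of the shut fingers; the grasp point (between the pads) lies 19 mm behind it; z points along the fingers, y is the line along which they close (so a half turn about z gives the same grasp; the last joint's range is limited). The gripper opens to 93 mm and grips with 3 to 60 N. Pads are 15 mm wide; open, the fingers measure 128 mm over their backs; the gripper's body (75 mm by 188 mm) begins 65 mm behind the grasp point.
Start: joints at [1.153, 0.615, -0.013, 1.423, 0.008, 1.103, -0.04], TCP at [0.248, -0.601, 0.184] pointing down, gripper open.
Joint ranges: [-3.12, 3.12], [-0.3, 2.06], [-1.34, 1.32], [0.26, 2.42], [-1.36, 4.5], [0.01, 1.98], [-2.84, 2.84]. Speed limits (rad/s): [2.79, 2.79, 3.14, 3.14, 3.14, 3.14, 3.14].

### API

Orientations are given as a unit quaternion [w, x, y, z].
In Python, from cell import * gives the robot as it stands.
- The arm moves only by the tool jog_arm, never from a script. Its argument "deltas" is a list of rows, each a list of 5 numbers: the closure in counts, from 0 (fully open) to 255 (shut), then the shift along the world's x, y, z in m, then the turn about the world's z in degrees. In form: [[gripper, tx, ty, tz, twist], ...]. A call has exactly 5 rows; each row shifts and turns the commanded pose from where the row before left it; what a row does not reach is not made up. A row lasts 1/10 s, in which the tool goes at most 50 mm and 8.59 degrees, less where a joint would pass 70% of its speed; a pose out of reach is approached as far as the arm can. A call with a gripper value outside its range is refused whole. The fingers move at their own pace and stop on an object; "grip_force" is the grip in N (left out, the last holds). Time passes only in rows, so rows that do not move let the fingers close, or fill a call up. It gives the time, the measured TCP pose, the force, the opening and the grip force at its end, in the units of the state.
- get_obs(): the state, without advancing time (a new reading comes with each control period).
- snapshot(name): name is "scene" or "top" or "wrist"; returns a dict with "pixels" (400x640x3 uint8, red, green, blue), "mtx" (3x3 intrinsics, pixels), "rvec" (rotation vector, rad) and "tvec" (3), from world to camera coordinates, as OpenCV has them; the wrist camera has in their place "hand_eye" (4x4, takes a point from camera to tool coordinates, whose origin is the TCP and whose axes are the flange's). Camera axes: x right, y down, z forward; pixel columns grow to the right and rows downward; lengths in m; the calibration is good to about 2 mm. A picture is of the moment at which its call begins: read the wrist's pose just before it. There is no depth.
- finish_job(): hands the job in; it is judged then, once.
Trained networks look in the newest picture that a camera, given by its name, has taken for a name from the list of things; names that differ only in an ending like _2 or _b are one class to them, and where a whole thing is asked for, a point or a joint stands for the part that bears it (a point fixed in the world has none). Each returns a list of dicts, best first, with "conf" (0 to 1); they miss things now and then, are a little off and sometimes report something else, mostly with a low value. They report only what shows in the picture. A call takes as long as a camera call.
- search_frame(camera, query): "centre" ([row, column] in pixels, amid what is visible of it).
The state is a dict: "time": time; "joints": joint angles; "joint_velocities": joint speeds; "effort": joint torques, N m; "tcp_pos": TCP position; "eef_rot": TCP orientation; "ft_force": force on the tool from outside, world axes, zero at the start; "ft_torque": the same for the moment, N m; "width": finger opening in m; "finger_force": force on a finger pad.
Only numpy, scipy, OpenCV 4.12 (cv2) and the standard library are available. Lean on these libraries where they do the work, as an engineer would, in place of code of your own. Each camera call takes 0.05 s, during which the arm holds its last target. There are 200 camera calls.

## Working session

There is one attempt and no reset: what is moved stays moved. The work goes in short steps, Python scripts to look and compute and a tool call to move; the robot and the scene stay as the last step left them, time stands still between calls to the robot, and variables do not carry over. Pictures are saved under pics/ and viewed, at most 10 in all, crops included, and the job is handed in when it is done.

Besides the shell and the picture viewer there is one more tool, called after "Call:" as a command line: name --pt "numbers of a row" for each row, then --argument value for the rest. jog_arm: Moves the arm, as the interface text tells. Its arguments: {"type":"object","properties":{"deltas":{"type":"array","items":{"type":"array","items":{"type":"number"}}},"grip_force":{"type":"number"}},"required":["deltas"]}

```bash
mkdir -p pics; ls; python3 - <<'E'
from cell import *
import cv2
o=get_obs(); print({k:np.round(v,3).tolist() if not isinstance(v,float) else v for k,v in o.items()} if 'np' in globals() else o)
for c in ["scene","top"]:
    s=snapshot(c); cv2.imwrite(f"pics/{c}0.png",s["pixels"][:,:,::-1])
    print(c,s["mtx"].tolist(),s["rvec"],s["tvec"])
    for q in ["lamp_foot","seat_left","seat_mid","seat_right","loose_cap","vial","wrench","tape_roll"]:
        print(q,[(d["centre"],round(d["conf"],2)) for d in search_frame(c,q)][:4])
E
```

```text
pics
{'time': 0.0, 'joints': array([ 1.15349115,  0.61590823, -0.01264445,  1.42488199,  0.0081389 ,
        1.10339188, -0.04039827]), 'joint_velocities': array([-6.19287218e-05, -2.43470547e-04, -5.39035105e-04, -1.11127600e-04,
        1.21648387e-03, -1.38152962e-03, -7.06967382e-04]), 'effort': array([-4.47956736e-04, -4.58930504e+01,  2.09245258e-01, -1.65746963e+01,
       -6.09728834e-02,  2.05380149e-02,  2.54945844e-04]), 'tcp_pos': array([ 0.247284  , -0.60017857,  0.18239395]), 'eef_rot': array([-1.23957486e-03,  9.80958244e-01,  1.94214606e-01, -2.73227106e-04]), 'ft_force': array([ 0.56048987,  0.57152381, -0.30708605]), 'ft_torque': array([-0.05010054, -0.00582055,  0.00982557]), 'finger_force': 0.0, 'width': 0.09295765539952511}
scene [[438.3178112196464, 0.0, 325.5571601403341], [0.0, 438.3178112196464, 205.36168519116524], [0.0, 0.0, 1.0]] [ 1.89226348 -0.70667986  0.44491198] [-0.30891282  0.28197175  0.33085075]
lamp_foot [([234.0, 341.2], 0.95)]
seat_left [([233.0, 341.9], 0.57)]
seat_mid [([234.2, 347.7], 0.58)]
seat_right [([233.4, 339.6], 0.79)]
loose_cap [([220.3, 281.5], 0.7)]
vial [([224.5, 391.8], 0.83), ([246.0, 305.2], 0.22)]
wrench [([225.4, 223.6], 0.81)]
tape_roll [([196.4, 275.1], 0.8)]
top [[381.398910965519, 0.0, 319.57915236482904], [0.0, 381.398910965519, 213.54478211844489], [0.0, 0.0, 1.0]] [ 2.18630102 -2.18862173  0.1476735 ] [0.21573726 0.62865014 0.84570443]
lamp_foot [([219.5, 315.1], 0.61), ([285.1, 253.4], 0.31)]
seat_left [([222.0, 316.6], 0.73)]
seat_mid [([221.3, 319.6], 0.59)]
seat_right [([220.0, 314.6], 0.97), ([272.1, 348.7], 0.21)]
loose_cap [([260.6, 299.6], 0.6)]
vial [([200.8, 364.3], 0.57)]
wrench [([282.0, 251.9], 0.81)]
tape_roll [([215.8, 215.8], 0.69)]
```

View pics/top0.png

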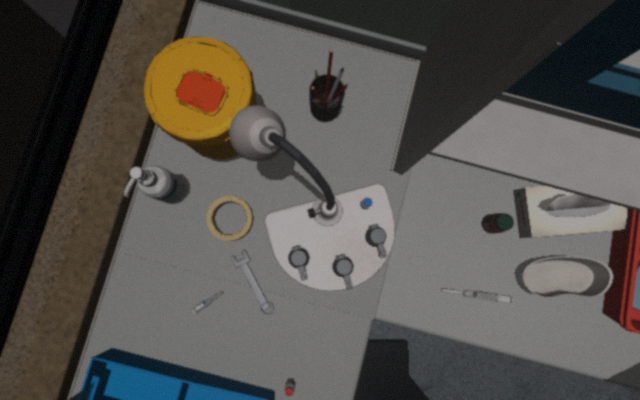

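View pics/scene0.png

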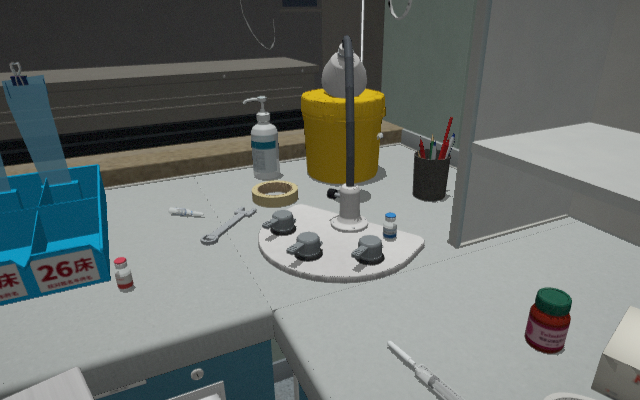

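The top view shows the caps at about (col,row) (299,257), (344,266) and (376,236), with tabs pointing down the image. In the scene view they are at about (283,221), (308,244) and (370,248). The column base is at (329,210) in the top view, with the vial at (366,202). Next I fit the foot's pose to both views.

```bash
cat > h.py <<'E'
from cell import *
import cv2, numpy as np
from scipy.optimize import least_squares
CAPS={'L':(-.012,.092),'M':(-.058,0),'R':(-.012,-.092)}
def f2w(p,q):
    x,y,t=q; c,s=np.cos(t),np.sin(t); p=np.atleast_2d(p).astype(float)
    return np.c_[x+c*p[:,0]-s*p[:,1], y+s*p[:,0]+c*p[:,1], p[:,2]]
def proj(s,P): return cv2.projectPoints(P,s["rvec"],s["tvec"],s["mtx"],None)[0][:,0]
E
python3 - <<'E'
from h import *
S={c:snapshot(c) for c in ["top","scene"]}
M=np.array([[*CAPS[k],.040] for k in 'LMR'])
obs={"top":np.array([[299,257],[344,266],[376,236]],float),"scene":np.array([[283,221],[308,244],[370,248]],float)}
r=lambda q:np.concatenate([(proj(S[c],f2w(M,q))-obs[c]).ravel() for c in S])
best=min((least_squares(r,[.6,-.3,t],loss='soft_l1') for t in np.arange(-3,3.1,.5)),key=lambda b:b.cost)
print(best.x,best.cost,r(best.x).round(1))
q=best.x
for k in 'LMR':
    x,y=CAPS[k]; print(k,f2w([[x,y,.0465],[x-.034,y,.0395]],q).round(4).tolist())
print('column',f2w([[.075,0,.09]],q))
ims=[]
for c,(x0,y0,x1,y1) in {"top":(240,160,420,310),"scene":(240,170,440,290)}.items():
    im=cv2.resize(S[c]["pixels"][y0:y1,x0:x1,::-1],None,fx=4 if c=="top" else 4,fy=4,interpolation=cv2.INTER_CUBIC)
    a=np.linspace(0,2*np.pi,24)
    for k in 'LMR':
        x,y=CAPS[k]
        for P,col in ((np.c_[x+.0165*np.cos(a),y+.0165*np.sin(a),0*a+.0465],(0,0,255)),(np.array([[x-.018,y-.007,.0435],[x-.05,y-.007,.0435],[x-.05,y+.007,.0435],[x-.018,y+.007,.0435]]),(0,255,0))):
            p=(proj(S[c],f2w(P,q))-[x0,y0]+.5)*4
            cv2.polylines(im,[p.astype(np.int32)],True,col,1)
    a=np.linspace(np.pi/2,1.5*np.pi,3)
    cv2.imwrite(f"pics/{c}_fit.png",im)
E
```

```text
[0.56378621 0.17609636 0.25769757] 11.333790626095347 [-0.2  0.7  0.   1.1  1.9  0.5  0.1 -4.   0.2 -3.8  0.4 -4. ]
L [[0.5287, 0.262, 0.0465], [0.4959, 0.2533, 0.0395]]
M [[0.5077, 0.1613, 0.0465], [0.4748, 0.1526, 0.0395]]
R [[0.5756, 0.0841, 0.0465], [0.5428, 0.0754, 0.0395]]
column [[0.63630966 0.19521047 0.09      ]]
```

View pics/top_fit.png

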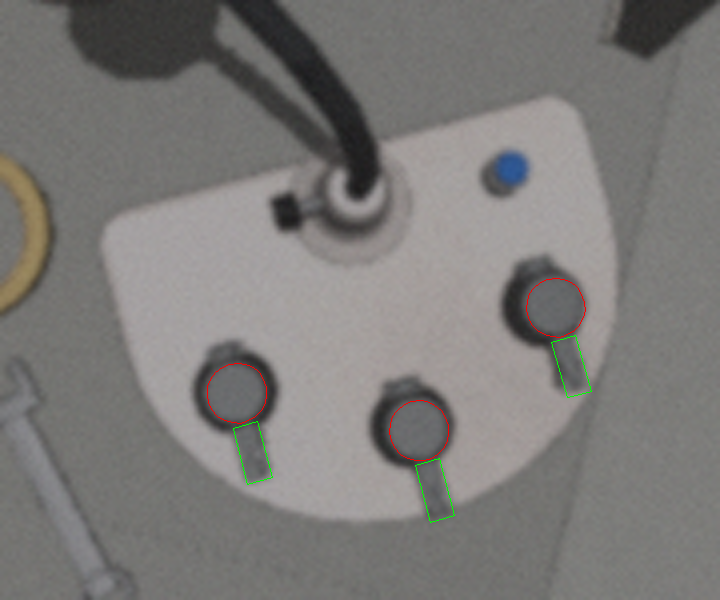

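View pics/scene_fit.png

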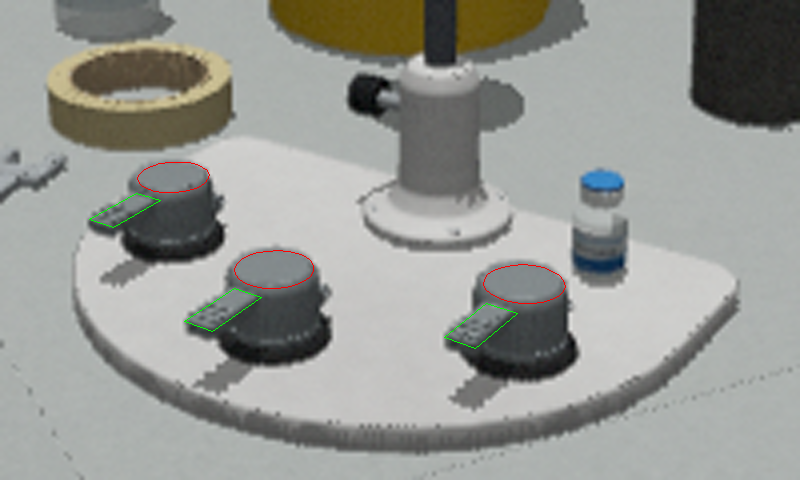

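The overlay matches in both views: red circles on the cap tops and green boxes on the tabs, within 1–2 px, with foot yaw about 14.8°. I'll check the clearance of the partition and the other items along the approach.

```bash
python3 - <<'E'
from h import *
def ray(s,uv,z):
    R=cv2.Rodrigues(s["rvec"])[0]; c=-R.T@s["tvec"].ravel()
    d=R.T@np.linalg.inv(s["mtx"])@np.array([*uv,1.]); return (c+d*(z-c[2])/d[2]).round(3)
S={c:snapshot(c) for c in ["top","scene"]}
for n,c,uv,z in [("partition base","scene",(453,246),0),("partition far","scene",(600,215),0),("bottle","scene",(547,345),0),("box","scene",(600,380),0),("vial","scene",(390,237),.012),("white block corner","scene",(592,125),.15),
 ("part top","top",(395,172),0),("bottle","top",(497,223),0),("box","top",(525,237),0),("goggles","top",(517,275),0),("redbin","top",(625,320),0),("edge","top",(375,320),0)]:
    print(n,ray(S[c],uv,z))
o=get_obs(); print(o["tcp_pos"],o["eef_rot"])
for c in S: print(c, proj(S[c],o["tcp_pos"][None]+0), proj(S[c],np.array([[0.5,-.1,.18]])))
E
```

```text
partition base [0.733 0.03  0.   ]
partition far [ 1.066 -0.093  0.   ]
bottle [ 0.607 -0.196  0.   ]
box [ 0.595 -0.262  0.   ]
vial [0.658 0.113 0.012]
white block corner [ 1.184e+00 -1.000e-03  1.500e-01]
part top [0.732 0.032 0.   ]
bottle [ 0.609 -0.211  0.   ]
box [ 0.576 -0.278  0.   ]
goggles [ 0.486 -0.253  0.   ]
redbin [ 0.379 -0.507  0.   ]
edge [0.385 0.087 0.   ]
[ 0.24760008 -0.60098439  0.18354945] [-4.66951247e-06  9.80972000e-01  1.94149259e-01  6.91630652e-06]
top [[761.74268045 409.59716479]] [[489.54139206 273.63579735]]
scene [[-7122.59154381 -6180.20677148]] [[447.15867383 216.09271725]]
```

Call:
jog_arm --pt "255 0 0 0.048 0" --pt "255 0 0 0.045 -4" --pt "255 0.022 0.044 0 -3.6" --pt "255 0.022 0.044 0 0" --pt "255 0.022 0.044 0 0" --grip_force 10

```text
time: 1.6
tcp_pos: [0.3143, -0.4676, 0.277]
eef_rot: [0.0, 0.992, 0.128, 0.0]
ft_force: [1.0, -0.1, 0.5]
width: 0.0579
finger_force: 0.0
```

Call:
jog_arm --pt "255 0.022 0.044 0 0" --pt "255 0.022 0.044 0 0" --pt "255 0.022 0.044 0 0" --pt "255 0.022 0.044 0 0" --pt "255 0.022 0.044 0 0"

```text
time: 2.1
tcp_pos: [0.4243, -0.2472, 0.277]
eef_rot: [0.0, 0.992, 0.129, 0.0]
ft_force: [-0.0, -1.1, 0.2]
width: 0.0171
finger_force: 0.0
```

Call:
jog_arm --pt "255 0.022 0.044 0 0" --pt "255 0.022 0.044 0 0" --pt "255 0.022 0.044 -0.01 0" --pt "255 0.022 0.044 -0.01 0" --pt "255 0.022 0.044 -0.01 0"

```text
time: 2.6
tcp_pos: [0.5341, -0.0278, 0.2468]
eef_rot: [0.0, 0.992, 0.129, 0.001]
ft_force: [0.9, -1.3, 0.3]
width: 0.0007
finger_force: 0.0
```

Call:
jog_arm --pt "255 0.014 0.037 -0.03 0" --pt "255 0.014 0.037 -0.03 0" --pt "255 0.0135 0.038 -0.03 0" --pt "255 0 0 -0.045 0" --pt "255 0 0 -0.045 0"

```text
time: 3.1
tcp_pos: [0.5757, 0.0847, 0.0659]
eef_rot: [-0.001, 0.991, 0.13, 0.001]
ft_force: [1.6, -0.3, -0.2]
width: 0.0009
finger_force: 0.0
```

```bash
python3 - <<'E'
from h import *
o=get_obs();print(o["tcp_pos"],o["ft_force"])
S={c:snapshot(c) for c in ["top","scene"]}
a=S["top"]["pixels"][170:300,260:420,::-1]; b=S["scene"]["pixels"][170:290,240:440,::-1]
a=cv2.resize(a,(400,325),interpolation=2); b=cv2.resize(b,(400,240),interpolation=2)
cv2.imwrite("pics/tapR.png",np.hstack([a,np.vstack([b,np.zeros((85,400,3),np.uint8)])]))
E
```

```text
[0.57567612 0.08474617 0.06588112] [ 1.5515684  -0.302403   -0.24873698]
```

View pics/tapR.png

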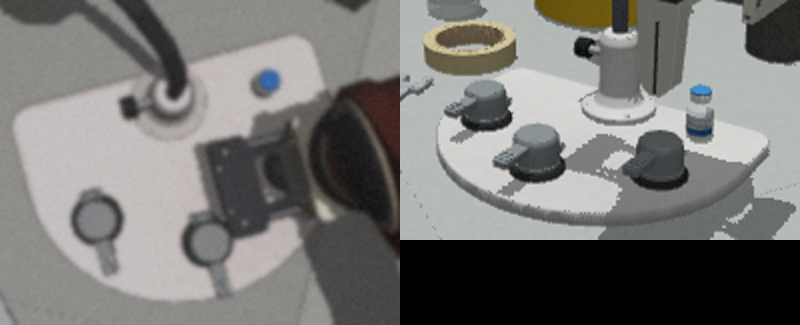

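```bash
python3 - <<'E'
from h import *
o=get_obs();print(o["tcp_pos"],o["joints"])
s=snapshot("scene"); p=proj(s,o["tcp_pos"][None])[0]; t=snapshot("top"); print(p,proj(t,o["tcp_pos"][None]))
im=cv2.resize(s["pixels"][60:300,200:520,::-1],None,fx=2.4,fy=2.4,interpolation=2)
cv2.circle(im,tuple(((p-[200,60])*2.4).astype(int).tolist()),4,(0,0,255),1)
cv2.imwrite("pics/tapR2.png",im)
E
```

```text
[0.56943346 0.08141353 0.06109473] [-0.0738652   0.65560183 -0.16907443  1.76340411  0.15094737  0.74921643
 -1.63245868]
[369.34772448 234.26908895] [[380.98094088 238.98268011]]
```

View pics/tapR2.png

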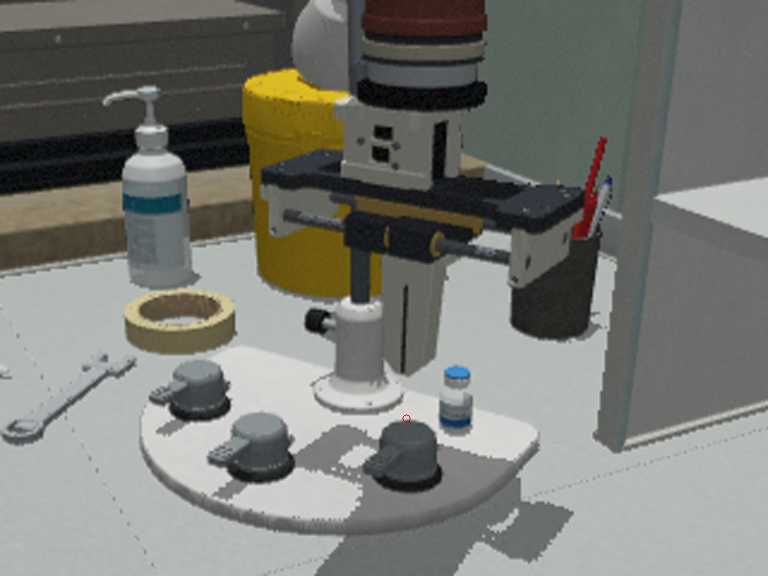

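The picture shows the finger tips about 20 px above the projected TCP (red circle), and the TCP reading has shifted by several mm. I won't descend until I've cross-checked with an idle step, fresh readings and the wrist camera.

Call:
jog_arm --pt "255 0 0 0 0" --pt "255 0 0 0 0" --pt "255 0 0 0 0" --pt "255 0 0 0 0" --pt "255 0 0 0 0"

```text
time: 3.8
tcp_pos: [0.575, 0.0823, 0.0674]
eef_rot: [-0.0, 0.992, 0.129, 0.001]
ft_force: [-0.2, 0.1, -0.7]
width: 0.0004
finger_force: 0.0
```

```bash
python3 - <<'E'
from h import *
from scipy.spatial.transform import Rotation as Ro
o=get_obs();print(o["time"],o["tcp_pos"],o["joints"],o["ft_force"])
s=snapshot("scene"); o2=get_obs(); w=snapshot("wrist"); print(o2["tcp_pos"])
for dz in (0,.02,.045,.084,.12): print(dz,proj(s,o["tcp_pos"][None]+[0,0,dz]).round(0))
H=w["hand_eye"]; print(H.round(3).tolist())
q=[0.56378621,0.17609636,0.25769757]
R=Ro.from_quat(np.roll(o2["eef_rot"],-1)).as_matrix(); t=o2["tcp_pos"]
im=w["pixels"][:,:,::-1].copy(); a=np.linspace(0,2*np.pi,24)
Hi=np.linalg.inv(H)
for k in 'LMR':
    x,y=CAPS[k]; P=f2w(np.c_[x+.0165*np.cos(a),y+.0165*np.sin(a),0*a+.0465],q)
    C=((P-t)@R)@Hi[:3,:3].T+Hi[:3,3]; print(k,C.mean(0).round(3))
    if C[:,2].min()>0.02:
        p=C@w["mtx"].T; p=p[:,:2]/p[:,2:]; cv2.polylines(im,[p.astype(np.int32)],True,(0,0,255),1)
c=Hi[:3,3]; p=w["mtx"]@c; print('tcp px',p[:2]/p[2])
cv2.circle(im,tuple((p[:2]/p[2]).astype(int).tolist()),4,(0,255,0),1)
cv2.imwrite("pics/wristR.png",im)
E
```

```text
3.8 [0.57504739 0.08229374 0.0674375 ] [-0.07259097  0.64737361 -0.17036917  1.75708676  0.15076314  0.74876871
 -1.6324602 ] [-0.16027417  0.13082875 -0.65925121]
[0.57492497 0.08228358 0.0672234 ]
0 [[372. 229.]]
0.02 [[372. 218.]]
0.045 [[373. 204.]]
0.084 [[373. 180.]]
0.12 [[374. 158.]]
[[0.0, -0.972, -0.236, 0.066], [1.0, 0.0, 0.0, 0.001], [-0.0, -0.236, 0.972, -0.202], [0.0, 0.0, 0.0, 1.0]]
L [-0.186  0.01   0.232]
M [-0.094  0.055  0.243]
R [-0.002  0.01   0.232]
tcp px [319.38564986 223.50242115]
```

View pics/wristR.png

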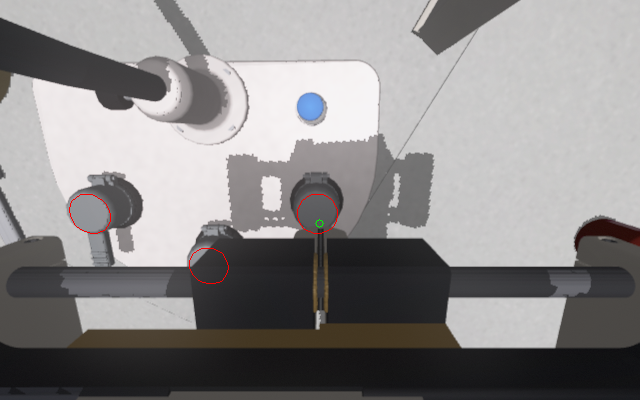

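The wrist view puts cap R's circle around (317,212) and cap L's on its disc at (90,213), which agrees with the TCP reading relative to the foot. The true fingertip height is still unsure, so I'll go down in small steps and watch the force.

Call:
jog_arm --pt "255 0 0 -0.005 0" --pt "255 0 0 -0.004 0" --pt "255 0 0 -0.003 0" --pt "255 0 0 -0.002 0" --pt "255 0 0 0 0"

```text
time: 4.4
tcp_pos: [0.5744, 0.0823, 0.0523]
eef_rot: [-0.0, 0.992, 0.129, -0.0]
ft_force: [0.3, 1.1, 0.1]
width: 0.0006
finger_force: 0.0
```

Call:
jog_arm --pt "255 0 0 -0.001 0" --pt "255 0 0 -0.0005 0" --pt "255 0 0 -0.0005 0" --pt "255 0 0 0 0" --pt "255 0 0 0 0"

```text
time: 4.9
tcp_pos: [0.5748, 0.0823, 0.0509]
eef_rot: [-0.0, 0.992, 0.129, 0.0]
ft_force: [-0.1, 0.3, -1.0]
width: 0.001
finger_force: 0.0
```

Call:
jog_arm --pt "255 0 0 -0.0005 0" --pt "255 0 0 -0.0005 0" --pt "255 0 0 -0.0005 0" --pt "255 0 0 0 0" --pt "255 0 0 0 0"

```text
time: 5.4
tcp_pos: [0.5748, 0.0823, 0.0493]
eef_rot: [-0.0, 0.992, 0.129, -0.0]
ft_force: [0.8, -0.4, 0.2]
width: 0.0005
finger_force: 0.0
```

Call:
jog_arm --pt "255 0 0 -0.0005 0" --pt "255 0 0 -0.0005 0" --pt "255 0 0 -0.0005 0" --pt "255 0 0 0 0" --pt "255 0 0 0 0"

```text
time: 5.9
tcp_pos: [0.5748, 0.0823, 0.0478]
eef_rot: [-0.0, 0.992, 0.129, 0.0]
ft_force: [-0.7, -1.0, -0.5]
width: 0.0007
finger_force: 0.0
```

Call:
jog_arm --pt "255 0 0 -0.0005 0" --pt "255 0 0 -0.0005 0" --pt "255 0 0 -0.0005 0" --pt "255 0 0 0 0" --pt "255 0 0 0 0"

```text
time: 6.4
tcp_pos: [0.5748, 0.0823, 0.0463]
eef_rot: [-0.0, 0.992, 0.129, 0.0]
ft_force: [-0.7, 0.0, -0.7]
width: 0.0001
finger_force: 0.0
```

Call:
jog_arm --pt "255 0 0 -0.0005 0" --pt "255 0 0 -0.0005 0" --pt "255 0 0 0 0" --pt "255 0 0 0 0" --pt "255 0 0 0 0"

```text
time: 6.9
tcp_pos: [0.5748, 0.0823, 0.0453]
eef_rot: [-0.0, 0.992, 0.129, 0.0]
ft_force: [-0.3, 0.2, -0.4]
width: 0.0006
finger_force: 0.0
```

Call:
jog_arm --pt "255 0 0 -0.0005 0" --pt "255 0 0 -0.0005 0" --pt "255 0 0 0 0" --pt "255 0 0 0 0" --pt "255 0 0 0 0"

```text
time: 7.4
tcp_pos: [0.5748, 0.0823, 0.0443]
eef_rot: [-0.0, 0.992, 0.129, 0.0]
ft_force: [-0.7, -0.6, 0.0]
width: 0.0007
finger_force: 0.0
```

```bash
python3 - <<'E'
from h import *
o=get_obs(); s=snapshot("scene"); f=[get_obs()["ft_force"][2]]
w=snapshot("wrist"); f.append(get_obs()["ft_force"][2]); print(f)
p=proj(s,o["tcp_pos"][None])[0]; print(p)
im=cv2.resize(s["pixels"][160:270,310:430,::-1],None,fx=5,fy=5,interpolation=2)
cv2.circle(im,tuple(((p-[310,160])*5).astype(int).tolist()),4,(0,0,255),1)
cv2.imwrite("pics/tapR3.png",im)
E
```

```text
[np.float64(0.5339300435407877), np.float64(1.3445978868686352)]
[370.91341935 242.22302609]
```

View pics/tapR3.png

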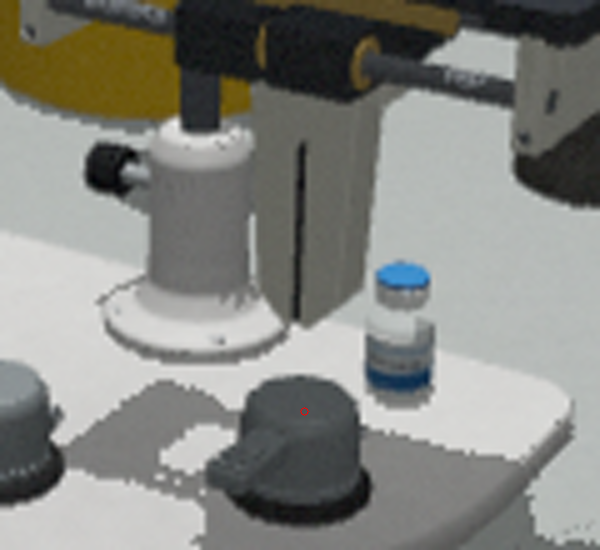

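The close-up shows the true fingertips at about (300,325), clearly above the cap top, whose far rim is at row 375. The reported TCP (red, 410) sits about 25–30 mm lower than the real tips. I'll go down 12 mm, then use fine steps with force checks.

Call:
jog_arm --pt "255 0 0 -0.004 0" --pt "255 0 0 -0.004 0" --pt "255 0 0 -0.003 0" --pt "255 0 0 -0.001 0" --pt "255 0 0 0 0"

```text
time: 8.0
tcp_pos: [0.5746, 0.0823, 0.032]
eef_rot: [-0.0, 0.992, 0.129, -0.0]
ft_force: [-0.3, -0.2, -0.2]
width: 0.0002
finger_force: 0.0
```

```bash
python3 - <<'E'
from h import *
o=get_obs(); s=snapshot("scene"); print(o["tcp_pos"],o["ft_force"],get_obs()["ft_force"])
w=snapshot("wrist")
p=proj(s,np.array([[.5756,.0841,.0465]]))[0]; print(p)
im=cv2.resize(s["pixels"][180:270,330:410,::-1],None,fx=5,fy=5,interpolation=2)
cv2.circle(im,tuple(((p-[330,180])*5).astype(int).tolist()),4,(0,0,255),1)
im2=cv2.resize(w["pixels"][150:270,260:380,::-1],(400,400),interpolation=2)
cv2.imwrite("pics/tapR4.png",np.hstack([im[:400],im2]))
cv2.imwrite("pics/w_full.png",w["pixels"][:,:,::-1])
E
```

```text
[0.57456603 0.08228709 0.0319931 ] [-0.28633139 -0.21548868 -0.23539294] [ 0.34203038 -0.4310304  -0.26843558]
[370.53554433 240.47559814]
```

View pics/tapR4.png

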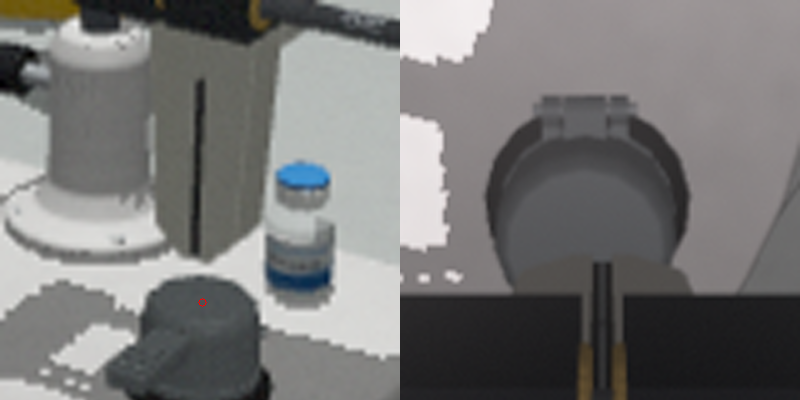

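The tips are now at about (195,262), roughly 8 px (about 14 mm) above the cap centre at (200,302). The wrist crop shows the finger centred over the cap. So the real tips are about 28 mm above the reported TCP, and I'll carry on down.

Call:
jog_arm --pt "255 0 0 -0.004 0" --pt "255 0 0 -0.003 0" --pt "255 0 0 -0.002 0" --pt "255 0 0 0 0" --pt "255 0 0 0 0"

```text
time: 8.6
tcp_pos: [0.5748, 0.0823, 0.0233]
eef_rot: [-0.0, 0.992, 0.129, -0.0]
ft_force: [-0.7, -0.8, -0.1]
width: 0.0006
finger_force: 0.0
```

Call:
jog_arm --pt "255 0 0 -0.0005 0" --pt "255 0 0 -0.0005 0" --pt "255 0 0 -0.0005 0" --pt "255 0 0 0 0" --pt "255 0 0 0 0"

```text
time: 9.1
tcp_pos: [0.5748, 0.0823, 0.0218]
eef_rot: [-0.0, 0.992, 0.129, 0.0]
ft_force: [-0.4, 0.7, -0.1]
width: 0.0003
finger_force: 0.0
```

Call:
jog_arm --pt "255 0 0 -0.0005 0" --pt "255 0 0 -0.0005 0" --pt "255 0 0 -0.0005 0" --pt "255 0 0 0 0" --pt "255 0 0 0 0"

```text
time: 9.6
tcp_pos: [0.5748, 0.0823, 0.0203]
eef_rot: [-0.0, 0.992, 0.129, -0.0]
ft_force: [-0.2, -0.4, 0.6]
width: 0.0003
finger_force: 0.0
```

Call:
jog_arm --pt "255 0 0 -0.0005 0" --pt "255 0 0 -0.0005 0" --pt "255 0 0 -0.0005 0" --pt "255 0 0 0 0" --pt "255 0 0 0 0"

```text
time: 10.1
tcp_pos: [0.5748, 0.0823, 0.0188]
eef_rot: [-0.0, 0.992, 0.129, -0.0]
ft_force: [-0.9, 0.5, -0.6]
width: 0.0003
finger_force: 0.0
```

Call:
jog_arm --pt "255 0 0 -0.0005 0" --pt "255 0 0 -0.0005 0" --pt "255 0 0 -0.0005 0" --pt "255 0 0 0 0" --pt "255 0 0 0 0"

```text
time: 10.6
tcp_pos: [0.5747, 0.0823, 0.0173]
eef_rot: [-0.0, 0.992, 0.129, -0.0]
ft_force: [0.2, -0.3, -0.3]
width: 0.0007
finger_force: 0.0
```

Call:
jog_arm --pt "255 0 0 -0.0005 0" --pt "255 0 0 -0.0005 0" --pt "255 0 0 -0.0005 0" --pt "255 0 0 0 0" --pt "255 0 0 0 0"

```text
time: 11.1
tcp_pos: [0.5748, 0.0823, 0.0158]
eef_rot: [-0.0, 0.992, 0.129, 0.0]
ft_force: [-0.4, -0.3, -0.7]
width: 0.0006
finger_force: 0.0
```

Call:
jog_arm --pt "255 0 0 -0.0005 0" --pt "255 0 0 -0.0005 0" --pt "255 0 0 -0.0005 0" --pt "255 0 0 0 0" --pt "255 0 0 0 0"

```text
time: 11.6
tcp_pos: [0.5748, 0.0823, 0.0143]
eef_rot: [-0.0, 0.992, 0.129, -0.0]
ft_force: [0.3, 0.3, 0.3]
width: 0.0005
finger_force: 0.0
```

Call:
jog_arm --pt "255 0 0 -0.0005 0" --pt "255 0 0 -0.0005 0" --pt "255 0 0 -0.0005 0" --pt "255 0 0 0 0" --pt "255 0 0 0 0"

```text
time: 12.1
tcp_pos: [0.5748, 0.0823, 0.0128]
eef_rot: [-0.0, 0.992, 0.129, -0.0]
ft_force: [-0.1, 0.2, -0.1]
width: 0.0007
finger_force: 0.0
```

Call:
jog_arm --pt "255 0 0 -0.0005 0" --pt "255 0 0 -0.0005 0" --pt "255 0 0 -0.0005 0" --pt "255 0 0 0 0" --pt "255 0 0 0 0"

```text
time: 12.6
tcp_pos: [0.5748, 0.0823, 0.0118]
eef_rot: [0.0, 0.992, 0.129, 0.0]
ft_force: [-1.8, -1.3, 5.0]
width: 0.0001
finger_force: 2.5
```

```bash
python3 - <<'E'
from h import *
o=get_obs(); s=snapshot("scene"); w=snapshot("wrist"); f=[o["ft_force"][2]]
print(o["tcp_pos"],f)
p=proj(s,np.array([[.5756,.0841,.0465]]))[0]
im=cv2.resize(s["pixels"][180:270,330:410,::-1],None,fx=5,fy=5,interpolation=2)
cv2.circle(im,tuple(((p-[330,180])*5).astype(int).tolist()),4,(0,0,255),1)
im2=cv2.resize(w["pixels"][150:270,260:380,::-1],(400,400),interpolation=2)
cv2.imwrite("pics/tapR5.png",np.hstack([im[:400],im2]))
E
```

```text
[0.57484147 0.08231157 0.01175489] [np.float64(4.998627047474616)]
```

R reads 5 N after sinking less than 1 mm, with the measured height lagging the command, so it is tight. Contact came at a TCP reading of about 0.012, and I'll use that as the height reference. Next is the middle cap.

Call:
jog_arm --pt "255 0 0 0.018 0" --pt "255 -0.0225 0.0265 0 0" --pt "255 -0.0225 0.0265 0 0" --pt "255 -0.022 0.026 0 0" --pt "255 0 0 -0.008 0"

```text
time: 13.2
tcp_pos: [0.5047, 0.1673, 0.0217]
eef_rot: [-0.002, 0.991, 0.133, -0.0]
ft_force: [-0.4, -0.1, -0.4]
width: 0.0009
finger_force: 0.0
```

Call:
jog_arm --pt "255 0 0 -0.004 0" --pt "255 0 0 -0.003 0" --pt "255 0 0 -0.001 0" --pt "255 0 0 0 0" --pt "255 0 0 0 0"

```text
time: 13.7
tcp_pos: [0.5083, 0.1607, 0.0133]
eef_rot: [0.0, 0.992, 0.128, 0.0]
ft_force: [-0.0, 0.3, 0.5]
width: 0.0003
finger_force: 0.0
```

Call:
jog_arm --pt "255 0 0 -0.0005 0" --pt "255 0 0 -0.0005 0" --pt "255 0 0 -0.0005 0" --pt "255 0 0 0 0" --pt "255 0 0 0 0"

```text
time: 14.2
tcp_pos: [0.5078, 0.1614, 0.0118]
eef_rot: [-0.0, 0.992, 0.129, 0.0]
ft_force: [-0.9, 1.5, -0.3]
width: 0.0001
finger_force: 0.0
```

Call:
jog_arm --pt "255 0 0 -0.0005 0" --pt "255 0 0 -0.0005 0" --pt "255 0 0 0 0" --pt "255 0 0 0 0" --pt "255 0 0 0 0"

```text
time: 14.7
tcp_pos: [0.5078, 0.1614, 0.0117]
eef_rot: [0.0, 0.992, 0.129, 0.0]
ft_force: [-1.8, 0.1, 6.9]
width: 0.0005
finger_force: 3.3
```

Call:
jog_arm --pt "255 0 0 -0.0005 0" --pt "255 0 0 -0.0005 0" --pt "255 0 0 0 0" --pt "255 0 0 0 0" --pt "255 0 0 0 0"

```text
time: 15.2
tcp_pos: [0.5079, 0.1613, 0.0116]
eef_rot: [0.0, 0.992, 0.129, 0.0]
ft_force: [-2.8, -1.3, 12.8]
width: 0.0005
finger_force: 6.6
```

M is tight too (12.8 N with no sinking). Next is the left cap, which should sink.

Call:
jog_arm --pt "255 0 0 0.02 0" --pt "255 0.007 0.0335 0 0" --pt "255 0.007 0.0335 0 0" --pt "255 0.007 0.0335 0 0" --pt "255 0 0 -0.008 0"

```text
time: 15.7
tcp_pos: [0.5295, 0.27, 0.0229]
eef_rot: [-0.004, 0.991, 0.133, 0.003]
ft_force: [-0.6, 0.2, 0.6]
width: 0.0004
finger_force: 0.0
```

Call:
jog_arm --pt "255 0 0 -0.005 0" --pt "255 0 0 -0.003 0" --pt "255 0 0 -0.001 0" --pt "255 0 0 -0.001 0" --pt "255 0 0 0 0"

```text
time: 16.2
tcp_pos: [0.529, 0.2608, 0.0119]
eef_rot: [0.0, 0.992, 0.128, 0.0]
ft_force: [-1.2, 0.5, 0.4]
width: 0.0005
finger_force: 0.0
```

Call:
jog_arm --pt "255 0 0 -0.0005 0" --pt "255 0 0 -0.0005 0" --pt "255 0 0 0 0" --pt "255 0 0 0 0" --pt "255 0 0 0 0"

```text
time: 16.7
tcp_pos: [0.529, 0.2618, 0.011]
eef_rot: [-0.0, 0.992, 0.129, 0.0]
ft_force: [0.5, -0.5, 0.8]
width: 0.0003
finger_force: 0.5
```

It gives: z is below the contact height at only about 1 N. I'll press on to a 4 mm sink.

Call:
jog_arm --pt "255 0 0 -0.001 0" --pt "255 0 0 -0.001 0" --pt "255 0 0 -0.001 0" --pt "255 0 0 -0.0005 0" --pt "255 0 0 0 0"

```text
time: 17.2
tcp_pos: [0.529, 0.2618, 0.0073]
eef_rot: [-0.0, 0.992, 0.129, 0.0]
ft_force: [0.2, -1.0, 1.7]
width: 0.0005
finger_force: 1.1
```

The left bolt is the loose one: about 4.4 mm of travel at about 2 N. Now I lift off, open the fingers partway and go to its tab, 41 mm before the cap centre.

Call:
jog_arm --pt "132 0 0 0.02 0" --pt "132 0 0 0.015 0" --pt "132 -0.02 -0.0052 0 0" --pt "132 -0.0196 -0.0052 0 0" --pt "132 0 0 0 0"

```text
time: 17.7
tcp_pos: [0.4857, 0.2511, 0.042]
eef_rot: [0.0, 0.992, 0.13, -0.002]
ft_force: [-0.2, -0.8, -0.1]
width: 0.0357
finger_force: 0.0
```

Call:
jog_arm --pt "132 0 0 -0.005 0" --pt "132 0 0 -0.01 0" --pt "132 0 0 -0.01 0" --pt "132 0 0 -0.005 0" --pt "132 0 0 0 0"

```text
time: 18.2
tcp_pos: [0.4886, 0.251, 0.0108]
eef_rot: [0.0, 0.992, 0.129, -0.001]
ft_force: [0.4, 0.8, 0.3]
width: 0.0447
finger_force: 0.0
```

```bash
python3 - <<'E'
from h import *
o=get_obs(); s=snapshot("scene"); t=snapshot("top"); w=snapshot("wrist")
print(o["tcp_pos"],o["ft_force"],o["width"])
im=cv2.resize(s["pixels"][160:260,230:330,::-1],(400,400),interpolation=2)
im2=cv2.resize(w["pixels"][130:330,220:420,::-1],(400,400),interpolation=2)
cv2.imwrite("pics/grasp.png",np.hstack([im,im2]))
E
```

```text
[0.48859025 0.2509544  0.0107977 ] [0.39324483 0.80082335 0.28987373] 0.04469825813455807
```

View pics/grasp.png

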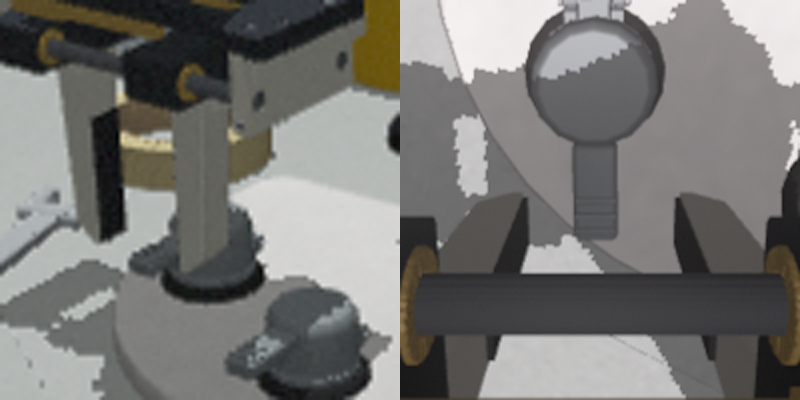

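The fingers straddle the left tab. In the wrist crop the tab centre is at col 595 between tips at 527 and 675, and the tip front edges at row 192 fall inside the tab's span of 140–238. I'll go down and pinch.

Call:
jog_arm --pt "132 0 0 -0.006 0" --pt "132 0 0 -0.006 0" --pt "132 0 0 -0.005 0" --pt "132 0 0 0 0" --pt "255 0 0 0 0" --grip_force 10

```text
time: 18.85
tcp_pos: [0.4891, 0.2514, -0.0049]
eef_rot: [0.0, 0.992, 0.129, -0.0]
ft_force: [-0.6, -0.0, -0.2]
width: 0.0406
finger_force: 0.0
```

Call:
jog_arm --pt "255 0 0 0 0" --pt "255 0 0 0 0" --pt "255 0 0 0 0" --pt "255 0 0 0 0" --pt "255 0 0 0 0"

```text
time: 19.35
tcp_pos: [0.4889, 0.2529, -0.0045]
eef_rot: [-0.001, 0.992, 0.129, 0.0]
ft_force: [-1.8, 2.0, 0.2]
width: 0.0139
finger_force: 10.0
```

The tab is pinched (width 13.9 mm, 10 N). Now I lift it round the hinge in an arc.

Call:
jog_arm --pt "255 0.0024 0.0006 0.0085 0" --pt "255 0.0035 0.0009 0.0081 0" --pt "255 0.0045 0.0012 0.0075 0" --pt "255 0.0054 0.0014 0.0069 0" --pt "255 0 0 0 0" --grip_force 14

```text
time: 19.85
tcp_pos: [0.5054, 0.2572, 0.0278]
eef_rot: [-0.001, 0.992, 0.129, 0.0]
ft_force: [-3.0, 4.6, 0.3]
width: 0.0137
finger_force: 14.0
```

Call:
jog_arm --pt "255 0.0063 0.0017 0.0061 0" --pt "255 0.0069 0.0018 0.0052 0" --pt "255 0.0075 0.002 0.0042 0" --pt "255 0 0 0 0" --pt "255 0 0 0 0"

```text
time: 20.35
tcp_pos: [0.5255, 0.2626, 0.0428]
eef_rot: [-0.001, 0.992, 0.129, 0.0]
ft_force: [-2.1, 4.0, -0.1]
width: 0.0138
finger_force: 14.0
```

Call:
jog_arm --pt "255 0.008 0.0021 0.0032 0" --pt "255 0.0083 0.0022 0.002 0" --pt "255 0.0085 0.0022 0.001 0" --pt "255 0 0 0 0" --pt "255 0 0 0 0"

```text
time: 20.85
tcp_pos: [0.5502, 0.2691, 0.049]
eef_rot: [-0.001, 0.992, 0.129, -0.0]
ft_force: [-2.1, 4.4, 1.2]
width: 0.0135
finger_force: 14.0
```

```bash
python3 - <<'E'
from h import *
o=get_obs(); s=snapshot("scene"); t=snapshot("top"); w=snapshot("wrist")
print(o["tcp_pos"],o["ft_force"],o["width"],o["finger_force"])
q=[0.56378621,0.17609636,0.25769757]; c,sn=np.cos(q[2]),np.sin(q[2])
d=o["tcp_pos"][:2]-q[:2]; X=c*d[0]+sn*d[1]; Y=-sn*d[0]+c*d[1]
hx=-.012+.0245; print('rel hinge',X-hx,Y-.092,'z',o["tcp_pos"][2]+.0345-.0245)
im=s["pixels"]
for n,z in (("scene",s),("wrist",w)):
    cv2.imwrite(f"pics/end_{n}.png",z["pixels"][:,:,::-1])
print([(d["centre"],round(d["conf"],2)) for d in search_frame("scene","loose_cap")])
E
```

```text
[0.55015681 0.26911175 0.04898724] [-2.06173789  4.37124544  1.1602651 ] 0.013472395460068676 13.999807834625244
rel hinge -0.0019739270926916255 0.0014174757794034598 z 0.05898723720517408
[([207.9, 291.6], 0.63)]
```

Call:
jog_arm --pt "255 0.003 0.0008 0 0" --pt "255 0.003 0.0008 0 0" --pt "255 0 0 0 0" --pt "255 0 0 0 0" --pt "255 0 0 0 0"

```text
time: 21.55
tcp_pos: [0.5553, 0.2705, 0.0489]
eef_rot: [-0.001, 0.992, 0.129, -0.001]
ft_force: [-3.2, 3.7, 1.0]
width: 0.0139
finger_force: 14.0
```

```bash
python3 - <<'E'
from h import *
o=get_obs(); s=snapshot("scene"); n=s["pixels"].astype(int); b=cv2.imread("pics/scene0.png")[:,:,::-1].astype(int)
print(o["time"],o["width"],o["finger_force"],o["ft_force"])
# closed tab region (foot-plate side) and other caps: mean colours before/now
q=[0.56378621,0.17609636,0.25769757]
for k in 'LMR':
    x,y=CAPS[k]; u,v=proj(s,f2w([[x-.04,y,.0435]],q))[0].round().astype(int)
    print(k,'tab',b[v-1:v+2,u-2:u+3].mean((0,1)).round(),n[v-1:v+2,u-2:u+3].mean((0,1)).round())
for c in("vial","wrench","tape_roll"): print(c,[(d["centre"],round(d["conf"],2)) for d in search_frame("scene",c)][:1])
E
```

```text
21.55 0.013904689192115778 14.00085300207138 [-3.15666702  3.71343087  0.99241158]
L tab [108. 114. 116.] [153. 153. 152.]
M tab [118. 125. 127.] [74. 78. 79.]
R tab [115. 122. 123.] [121. 127. 129.]
vial [([224.7, 390.5], 0.8)]
wrench [([224.2, 222.7], 0.93)]
tape_roll [([194.2, 268.0], 0.88)]
```

The L tab has left its shut place (bare plate shows there), the grip still holds 13.9 mm at 14 N, and the other items haven't moved. I'm handing it in.

```bash
python3 -c "
from cell import *
print(finish_job())"
```

```text
the job is handed in; nothing more can be done
None
```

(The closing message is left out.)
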